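Open the child-safe pigment locker

TASK

Open the small plywood locker on the bench: turn the steel turn button down, clear of the door, so that the door springs ajar; then reach down into the narrow gap, press the sprung white hook down and, keeping it down, bring the door out past the catch. Swing the door wide open, to about a right angle, and leave it so; do not force the latch, and leave the roll of tape on the locker, the tin beside it and the cup on the bench undisturbed.

Things in the scene. Friction and masses are not known exactly. Their poses are not given: they have to be found in the camera images.
- locker: Fixed plywood locker 250 wide, 170 deep, 190 mm high. Origin at bench height under the middle of its top board's front edge; x points into its depth, y to the left seen from the front, z up. At the right end (y -125 to -64 mm) an upright stile, front face at x -18 mm; left of it the door, hinged at the left. Under the top board's front edge (x 0) an 8 mm rail reaches down to z 165 mm: the hook's catch.
- locker_door (a joint): Door angle, rad: 0 shut; grows as its free right edge swings out toward the robot; stop at 1.75. Once the turn button is clear a sprung plunger pushes it ajar to about 0.25, where the hook holds it. With the hook held down it must pass about 0.38 for the hook to be out past the rail. The plunger pushes as far as about 0.4; beyond that the door stays where left (slight friction).
- door_edge (a point): Inner top corner of the door's free edge, 182 mm from the hinge axis; moves with the door. Door panel 16 mm thick, from 22 to 190 mm above the bench (top level with the locker's top); shut, its front is flush with the stile and its inner face at locker x -2 mm. A small knob, 22 mm proud, 80 mm above the bench on its front.
- door_hinge (a point): On the door's upright hinge axis, at the left end of the door's front face, at the height of the locker's top (190 mm above the bench).
- hook (a joint): How far the sprung white hook is pressed straight down in its guide on the door's inner face, m: 0 at rest, stop at 0.016. It clears the catch when pressed more than 0.011. It takes about 2 N to start, 6 N at the stop, and springs back up when let go.
- hook_pad (a point): Where to press: top of the hook's flat arm (36 mm wide along the door), 20 mm inside the door's inner face, 152 mm from the hinge axis, at rest 164 mm above the bench (26 mm below the locker's top). Moves with door and hook. The arm reaches 59 mm in from the door and ends in a barb 12 mm higher. With the door ajar the gap here from door to top board's edge is about 40 mm.
- turn_button (a joint): Angle of the turn button, rad: near 0 its bar lies level across the door's edge and holds it shut; grows as the knob end turns down; stops at -0.35 and 1.65. The door is free beyond about 1.0; at 1.57 the bar hangs straight down. Stays where it is left (friction, about 2 N at the knob).
- button_knob (a point): Middle of the steel knob at the end of the turn button's bar: a round stub 16 mm across that sticks straight out of the locker's front, from 9 to 45 mm in front of the face, 52 mm from the pivot. This point is 27 mm in front of the face.
- button_pivot (a point): Pivot of the turn button on the stile, 10 mm in front of its face, 168 mm above the bench. The bar is 16 mm wide, 8 mm thick, and runs 62 mm from the pivot on the knob's side (toward the door) and 22 mm on the other.
- tape: Roll of masking tape, 105 mm across, 25 mm high, lying loose on the locker's top toward the back; origin under its middle. Leave it there.
- tin: Grey tin, 57 mm across, 72 mm high, on the bench close to the right side of the locker (a like tin further back is fixed); origin under its middle. Leave it.
- cup: Pale pink-stained cup, 94 mm across, 83 mm high, on the bench left of the banding wheel; origin under its middle. Leave it.

How it is judged (in metres and radians):
On the way, in this order (a step that is already met when the one before it is completed fails the run):
1. the turn button is turned down clear of the door and the door has sprung ajar, still held by the hook (value of joint turn_button above 0.9 rad and value of joint locker_door between 0.15 and 0.32 rad), for 0.1 s.
2. the hook is pressed down while the door is ajar (value of joint hook above 0.008 m and value of joint locker_door below 0.4 rad), for 0.05 s.
3. the door is swung wide open (value of joint locker_door above 1.25 rad), for 0.1 s.
At the end, for the whole second after the job is handed in: The door stands at rest, open by more than 1.25 rad (about 72 degrees); the turn button is turned down by more than 0.9 rad, clear of the door; the hook has sprung back up (pressed less than 4 mm); tape, tin and cup are each within 30 mm of where they began (value of joint locker_door above 1.25 rad and velocity of joint locker_door between -0.05 and 0.05 rad/s and value of joint turn_button above 0.9 rad and value of joint hook below 0.004 m and distance of each of tape, tin, cup from where it was at the start of the episode below 0.03 m); the robot touches nothing.
It fails at once if the door or its latch is forced (more than 60 N on the door or the hook) (contact force between locker_door and anything else above 60 N).
It fails at once if tape, tin or cup is knocked more than 50 mm away (distance of any of tape, tin, cup from where it was at the start of the episode above 0.05 m).
It also fails if it takes over 51 s, if anything falls off the work surface, if the arm or the gripper's body presses on something with over 40 N, if the wrist force passes 120 N, or if a joint passes its speed limit or range.

ROBOT

A 6-joint arm with a two-finger parallel gripper is mounted at the origin on a cart in front of the work surface, level with it; the furniture and walls round the work are solid. World frame = base frame: x ahead of the robot, y to its left, z up, the work surface at z = 0. Lengths are in m, angles in degrees, forces in N, time in s.
With the tool pointing down it reaches from about 0.4 to 0.825 m from the base axis. Payload 7 kg.
Tool frame: the origin (TCP) lies at the very end of the fingers, on their centre line; the grasp point (between the pads) lies 19 mm behind it; z points along the fingers, y is the line along which they close (so a half turn about z gives the same grasp; the last joint's range is limited). The gripper opens to 88 mm and grips with 3 to 60 N. Pads are 19 mm wide; open, the fingers measure 130 mm over their backs; the gripper's body (78 mm by 193 mm) begins 47 mm behind the grasp point.
Start: joints at [-55.457, 20.546, 0.682, 0, -70.136, -16.507], TCP at [0.209, -0.642, 0.227] pointing down, gripper open.
Joint ranges: [-176.03, 176.03], [-82.01, 121.73], [-58.28, 71.71], [-173.87, 95.51], [-174.79, -0.11], [-173.66, 173.66]. Speed limits (degrees/s): [136.94, 136.94, 172.46, 180, 180, 180].

INTERFACE

Orientations are given as [roll, pitch, yaw] about the fixed x, y, z axes, in that order (R = Rz(yaw) Ry(pitch) Rx(roll)).
In Python, from plant import ctrl, viewer gives the robot as it stands.
- The arm moves only by the tool servo_tool, never from a script. Its argument "rows" is a list of rows, each a list of 6 numbers: the shift along the world's x, y, z in mm, then the turn, a rotation vector about the world's x, y, z in degrees. A call has 1 to 5 rows; each row shifts and turns the commanded pose from where the row before left it; what a row does not reach is not made up. A row lasts 1/12 s, in which the tool goes at most 41.7 mm and 7.16 degrees, less where a joint would pass 70% of its speed; a pose out of reach is approached as far as the arm can. A call is refused whole if a number of a shift passes 41.7 or a number of a turn 7.16, either way. A call with a gripper value outside its range is refused whole. "fingers" is the finger opening in mm, from 0 to 87.6, set as the call begins (left out, the last holds). The fingers move at their own pace and stop on an object; the grip force is fixed at half the most. Time passes only in rows, so rows that do not move let the fingers close. It gives the time, the measured TCP pose, the force and the opening at its end, in the units of the state.
- ctrl.get_obs(): the state, without advancing time (a new reading comes with each control period).
- viewer.snapshot(name): name is "side" or "top"; returns (picture, depth): 480x640x3 uint8, red, green, blue; 480x640 float32, m along the optical axis (not along the pixel's ray), 0 where there is no reading.
- viewer.calibration(name): a dict with "fx", "fy", "cx", "cy" (pixels), "origin" and "rotation" of the camera in the world. Camera axes: x right, y up, looking along -z (the intrinsics and any distortion apply to the point x, -y, -z); pixel columns grow to the right and rows downward; lengths in m; the calibration is good to about 2 mm. A picture is of the moment at which its call begins. calibration takes no time and is no camera call.
- ctrl.close_job(): hands the job in, once; it reports no verdict.
The state is a dict: "clock": time; "joint_pos": joint angles; "qvel": joint speeds; "tau": joint torques, N m; "tool_pos": TCP position; "orientation": TCP orientation; "force": force on the tool from outside, world axes, zero at the start; "moment": the same for the moment, N m; "opening": finger opening in m.
Only numpy, scipy, OpenCV 4.12 (cv2) and the standard library are available. Lean on these libraries where they do the work, as an engineer would, in place of code of your own. Each camera call takes 0.05 s, during which the arm holds its last target. There are 200 camera calls.

## Working session

There is one attempt and no reset: what is moved stays moved. The work goes in short steps, Python scripts to look and compute and a tool call to move; the robot and the scene stay as the last step left them, time stands still between calls to the robot, and variables do not carry over. Pictures are saved under pics/ and viewed, on a budget of 10 in all, crops included, one or two more only if the job needs it, and the job is handed in when it is done.

Besides the shell and the picture viewer there is one more tool, called after "Emit:" by a JSON object that holds its "fn" and its "kwargs", one argument or row to a line. servo_tool: Moves the arm, as the interface text tells. Its arguments: {"type":"object","properties":{"rows":{"type":"array","items":{"type":"array","items":{"type":"number"}}},"fingers":{"type":"number"}},"required":["rows"]}

```bash
ls; mkdir -p pics; cat > h.py <<'E'
import numpy as np, cv2
from plant import ctrl, viewer
def shot(name, f):
    im,d=viewer.snapshot(name); cv2.imwrite('pics/%s.png'%f, im[:,:,::-1]); np.savez('pics/%s.npz'%f, im=im,d=d); return im,d
def ray(name,u,v):
    c=viewer.calibration(name); R=np.array(c['rotation']); 
    r=R@np.array([(u-c['cx'])/c['fx'],-(v-c['cy'])/c['fy'],-1.]); return np.array(c['origin']),r
def pt(name,u,v,depth): o,r=ray(name,u,v); return o+r*depth
def onz(name,u,v,z): o,r=ray(name,u,v); return o+r*(z-o[2])/r[2]
def cloud(name,d):
    c=viewer.calibration(name); v,u=np.mgrid[:480,:640]
    p=np.stack([(u-c['cx'])/c['fx']*d,-(v-c['cy'])/c['fy']*d,-d],-1)
    return p@np.array(c['rotation']).T+np.array(c['origin'])
def proj(name,P):
    c=viewer.calibration(name); q=(np.asarray(P)-c['origin'])@np.array(c['rotation'])
    return np.stack([c['cx']+c['fx']*q[...,0]/-q[...,2], c['cy']+c['fy']*q[...,1]/q[...,2]],-1)
E
python3 - <<'E'
from h import *
for n in('side','top'):
    shot(n,n+'0'); print(viewer.calibration(n))
print(ctrl.get_obs())
E
```

```text
pics
{'fx': 476.9904430673299, 'fy': 476.9904430673299, 'cx': 326.8207079927317, 'cy': 232.31931593535583, 'origin': array([0.73931871, 0.43626245, 1.22262898]), 'rotation': array([ 31.00405118,  -0.89541497, 167.95923804])}
{'fx': 569.2059134378351, 'fy': 569.2059134378351, 'cx': 312.0431805909292, 'cy': 234.7591384838483, 'origin': array([ 0.48459835, -0.18906673,  1.37804155]), 'rotation': array([  4.78496559,  -0.22841864, -90.56756713])}
{'clock': 0.1, 'joint_pos': array([-5.54564870e+01,  2.05844390e+01,  6.40122763e-01, -1.71189717e-02,
       -7.01357957e+01, -1.65056787e+01]), 'qvel': array([-0.01540001, -0.0707826 ,  0.12740886,  0.00035097, -0.00681096,
        0.09180823]), 'tau': array([-9.51499460e-04, -5.84161341e+01,  2.93752170e+01,  7.01552957e+00,
        1.01619391e-02, -6.67750646e-05]), 'tool_pos': array([ 0.20883752, -0.64143184,  0.22575932]), 'orientation': array([ 1.79918617e+02, -7.33172315e-03, -1.61967989e+02]), 'force': array([ 0.39468326,  1.02832335, -0.01955879]), 'moment': array([ 0.00999488, -0.02992937,  0.00663167]), 'opening': 0.08759859966271318}
```

View pics/side0.png

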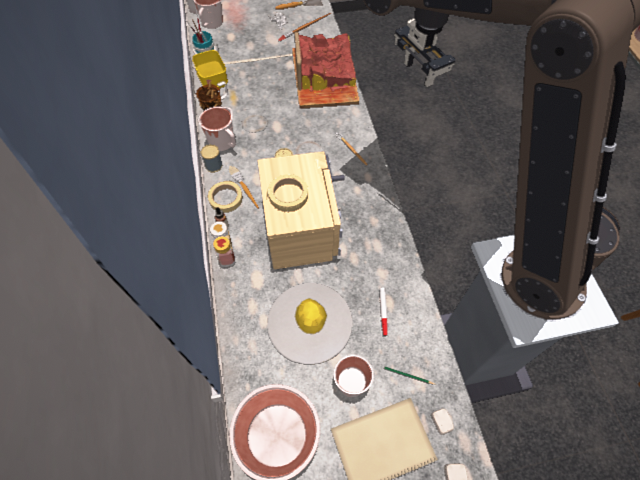

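View pics/top0.png

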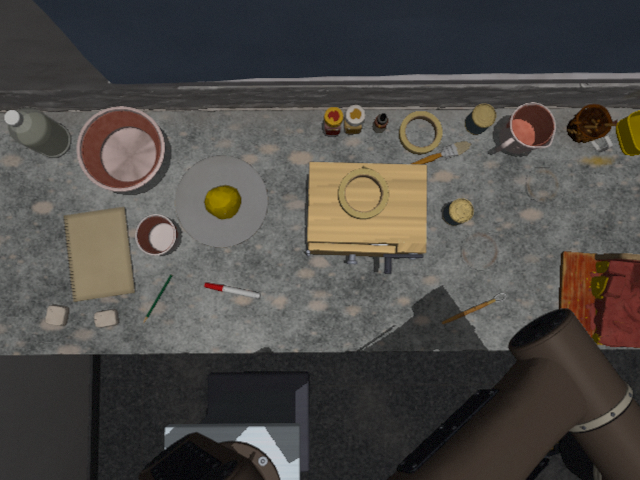

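The side view shows the locker at about (300,210) with its front facing the robot. In the top view, the locker top spans (308–427, 163–253), the button knob sits near (388,264), the door knob near (351,258), the tape at (364,193), the tin at (460,211) and the cup at (157,234). The calibration rotation is in rpy degrees, so I'll convert it.

```bash
sed -i 's/^from plant.*/from plant import ctrl, viewer as _v\nfrom scipy.spatial.transform import Rotation as Ro\nclass viewer:\n    snapshot=staticmethod(_v.snapshot)\n    @staticmethod\n    def calibration(n):\n        c=dict(_v.calibration(n)); c["rotation"]=Ro.from_euler("xyz",c["rotation"],degrees=True).as_matrix(); return c/' h.py
python3 - <<'E'
from h import *
for n in('top','side'):
    z=np.load('pics/%s0.npz'%n); im,d=z['im'],z['d']; P=cloud(n,d)
    ok=d>0
    print(n,'bench z',np.median(P[...,2][ok&(abs(P[...,2])<.03)]))
    m=ok&(abs(P[...,2]-.19)<.008)
    nn,l,st,ce=cv2.connectedComponentsWithStats(m.astype(np.uint8))
    for i in range(1,nn):
        if st[i,4]>300:
            q=P[l==i]; r=cv2.minAreaRect((q[:,:2]*1000).astype(np.float32)); print(st[i],r,cv2.boxPoints(r).round(1).tolist(),'z',np.median(q[:,2]))
    # dark knob pts in front of locker
    if n=='top':
        for v in range(244,280,3): print(v,[tuple((P[v,u]*1000).round().astype(int)) for u in range(340,400,6)] if 0 else [int(1000*P[v,u,2]) for u in range(300,432,4)])
E
python3 - <<'E'
import cv2
a=cv2.imread('pics/top0.png')[150:290,290:480]
b=cv2.imread('pics/side0.png')[140:280,240:400]
a=cv2.resize(a,(760,560),interpolation=cv2.INTER_CUBIC)
cv2.imwrite('pics/c0.png',a)
E
```

```text
top bench z -0.0006771302103469878
[ 308  162  120   91 8335] ((642.4205322265625, -312.1861572265625), (249.9405975341797, 190.31103515625), 88.04114532470703) [[543.0, -433.79998779296875], [733.2000122070312, -440.29998779296875], [741.7999877929688, -190.5], [551.5999755859375, -184.0]] z 0.18879139510598697
[346 176  36  35 975] ((670.8148803710938, -303.9593811035156), (73.80297088623047, 71.78398132324219), 89.22080993652344) [[634.4000244140625, -340.3999938964844], [706.2000122070312, -341.29998779296875], [707.2000122070312, -267.5], [635.4000244140625, -266.6000061035156]] z 0.18901972264036426
244 [0, 0, 91, 190, 187, 190, 184, 185, 188, 186, 187, 185, 185, 190, 189, 189, 190, 186, 160, 163, 161, 166, 160, 108, 169, 185, 188, 189, 188, 189, 187, 187, 0]
247 [2, 1, 3, 188, 186, 187, 187, 188, 190, 186, 191, 188, 191, 186, 189, 188, 192, 194, 187, 191, 189, 186, 189, 184, 168, 190, 188, 192, 184, 188, 189, 187, -4]
250 [-4, -4, 162, 169, 176, 179, 182, 189, 191, 189, 184, 189, 192, 188, 187, 190, 188, 189, 183, 188, 187, 185, 189, 193, 168, 188, 187, 187, 186, 190, 191, 182
[... 1095 characters left out ...]
 -6, 1, 0, 2, 0, -4, -2, 1, 0, -2, 3, -1, -6, -3, 0, 0, 0, -4]
side bench z 0.000658562203804669
[ 257  152   83   86 4285] ((644.7965698242188, -309.782470703125), (254.82948303222656, 189.4757080078125), 88.05838012695312) [[545.7999877929688, -433.8999938964844], [735.2000122070312, -440.29998779296875], [743.7999877929688, -185.6999969482422], [554.4000244140625, -179.1999969482422]] z 0.18991545396083653
[274 182  28  20 423] ((670.166259765625, -309.7685241699219), (72.32483673095703, 58.77473449707031), 2.2376387119293213) [[632.9000244140625, -281.79998779296875], [635.2000122070312, -340.5], [707.4000244140625, -337.70001220703125], [705.2000122070312, -279.0]] z 0.19017219626216408
```

View pics/c0.png

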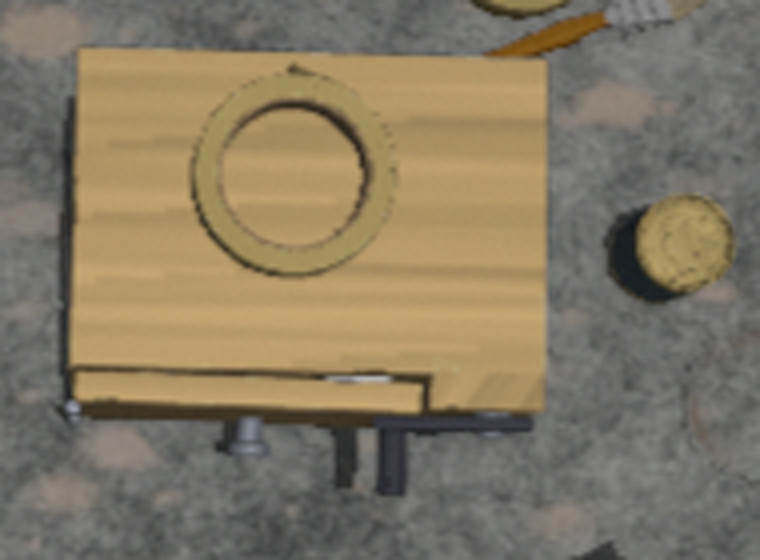

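The crop shows the door shut and the button bar level across its edge at crop (375–530, 422). The button knob sticks out at crop (392,460), the dark stripe to its left is its shadow, and white hook plastic shows at (358,378). Next I fix the locker frame and the knob position.

```bash
cat >> h.py <<'E'
t=np.radians(-1.97); EX=np.array([np.cos(t),np.sin(t)]); EY=np.array([-np.sin(t),np.cos(t)]); O=np.array([.5675,-.3091])
def L2W(x,y,z=0): return np.array([*(O+EX*x/1000+EY*y/1000), z/1000])
def W2L(P): P=np.asarray(P); q=P[...,:2]-O; return np.stack([q@EX,q@EY,P[...,2]],-1)*1000
H=np.array([-18,117.3])
def door(th,s,n,z): # s along door from hinge, n inward from front face
    p=H+s*np.array([-np.sin(th),-np.cos(th)])+n*np.array([np.cos(th),-np.sin(th)]); return L2W(p[0],p[1],z)
E
python3 - <<'E'
from h import *
for n,box in(('top',(300,240,440,285)),('side',(300,140,370,230))):
    z=np.load('pics/%s0.npz'%n); im,d=z['im'],z['d']; P=W2L(cloud(n,d)); 
    m=(d>0)&(P[...,0]<-22)&(P[...,0]>-75)&(P[...,2]>60)&(P[...,1]>-130)&(P[...,1]<130)
    nn,l,st,ce=cv2.connectedComponentsWithStats(m.astype(np.uint8))
    for i in range(1,nn):
        if st[i,4]>4:
            q=P[l==i]; print(n,st[i],ce[i].round(1),'min',np.percentile(q,5,axis=0).round(),'med',np.median(q,0).round(),'max',np.percentile(q,95,axis=0).round())
for u,v in((388,272),(388.,266)): print('knob top-ray L',W2L(onz('top',u,v,.172)),W2L(onz('top',u,v,.16)))
for nm,p in (('hinge',L2W(-18,117,190)),('edge',L2W(-18,-64,190)),('kn',L2W(-45,-43,168))): print(nm,p.round(3),proj('top',p).round(1),proj('side',p).round(1))
z=np.load('pics/top0.npz');P=cloud('top',z['d'])
print('tin',P[205:218,454:467].reshape(-1,3).mean(0),'cup',onz('top',157,234,.083))
E
```

```text
top [307 252   3   2   6] [308.  252.5] min [-24. 120. 139.] med [-23. 122. 157.] max [-22. 125. 160.]
top [347 255  11   9  70] [352.3 259.7] min [-41.  13.  78.] med [-34.  22.  87.] max [-23.  31.  94.]
top [384 254  40  20 255] [396.3 260.1] min [ -61. -112.  158.] med [-28. -55. 165.] max [-22. -43. 179.]
side [327 155  18  28 109] [334.7 174.3] min [ -57. -101.  155.] med [-33. -46. 163.] max [-23. -39. 176.]
side [338 211   3   8  18] [339.1 214.4] min [-38.  21.  79.] med [-35.  31.  90.] max [-32.  36.  96.]
knob top-ray L [-60.99382425 -47.81850471 172.        ] [-60.73527477 -49.45955253 160.        ]
knob top-ray L [-48.31331053 -47.64933448 172.        ] [-47.92859113 -49.28869907 160.        ]
hinge [ 0.554 -0.192  0.19 ] [310.6 249.3] [340.3 221.7]
edge [ 0.547 -0.372  0.19 ] [397.2 251.4] [327.9 166.8]
kn [ 0.521 -0.351  0.168] [385.6 264.4] [338.7 176.5]
tin [ 0.64619537 -0.53910039  0.06832859] cup [0.59807082 0.15830678 0.083     ]
```

Emit:
{"fn": "servo_tool", "kwargs": {
  "rows": [
    [25, 23, 0, 0, 0, -5],
    [30, 28, 0, 0, 0, -5],
    [30, 28, 0, 0, 0, -5],
    [30, 28, 0, 0, 0, -5],
    [30, 28, 0, 0, 0, 0]
  ],
  "fingers": 0
}}

```text
clock: 0.52
tool_pos: [0.3548, -0.5052, 0.2262]
orientation: [180.0, -0.0, 177.7]
force: [1.4, -0.5, -0.5]
opening: 0.0598
```

Emit:
{"fn": "servo_tool", "kwargs": {
  "rows": [
    [30, 28, 0, 0, 0, 0],
    [30, 28, 0, 0, 0, 0],
    [30, 28, 0, 0, 0, 0],
    [30, 28, 0, 0, 0, 0],
    [25, 23, 0, 0, 0, 0]
  ]
}}

```text
clock: 0.93
tool_pos: [0.5005, -0.3696, 0.2263]
orientation: [180.0, -0.0, 178.1]
force: [0.4, -0.3, -0.1]
opening: 0.0265
```

Emit:
{"fn": "servo_tool", "kwargs": {
  "rows": [
    [10, 9, -10, 0, 0, 0],
    [0, 0, -7, 0, 0, 0],
    [0, 0, 0, 0, 0, 0]
  ]
}}

```text
clock: 1.18
tool_pos: [0.5083, -0.3617, 0.2071]
orientation: [179.9, -0.2, 178.1]
force: [-0.6, -0.2, -0.3]
opening: 0.0067
```

Emit:
{"fn": "servo_tool", "kwargs": {
  "rows": [
    [0, 0, -9, 0, 0, 0],
    [0, 0, -9, 0, 0, 0],
    [0, 0, -8, 0, 0, 0],
    [0, 0, -5, 0, 0, 0],
    [0, 0, 0, 0, 0, 0]
  ]
}}

```text
clock: 1.6
tool_pos: [0.5077, -0.363, 0.1769]
orientation: [179.9, -0.1, 178.0]
force: [-0.9, -0.2, 0.1]
opening: 0.0007
```

Emit:
{"fn": "servo_tool", "kwargs": {
  "rows": [
    [0, -1, -5, 0, 0, 0],
    [0, -1, -5, 0, 0, 0],
    [0, -2, -5, 0, 0, 0],
    [0, -3, -5, 0, 0, 0],
    [0, 0, 0, 0, 0, 0]
  ]
}}

```text
clock: 2.02
tool_pos: [0.509, -0.3703, 0.1577]
orientation: [180.0, -0.0, 178.0]
force: [0.2, -0.8, 0.5]
opening: 0.0004
```

```bash
python3 - <<'E'
from h import *
a,_=shot('top','t1'); b,_=shot('side','s1')
A=cv2.resize(a[200:300,310:450],(560,400),interpolation=cv2.INTER_CUBIC)
B=cv2.resize(b[140:240,290:350],(240,400),interpolation=cv2.INTER_CUBIC)
cv2.imwrite('pics/c1.png',np.hstack([A,B])[:,:,::-1])
print(ctrl.get_obs()['force'])
E
```

```text
[-1.1257587  -0.294637    0.67043637]
```

View pics/c1.png

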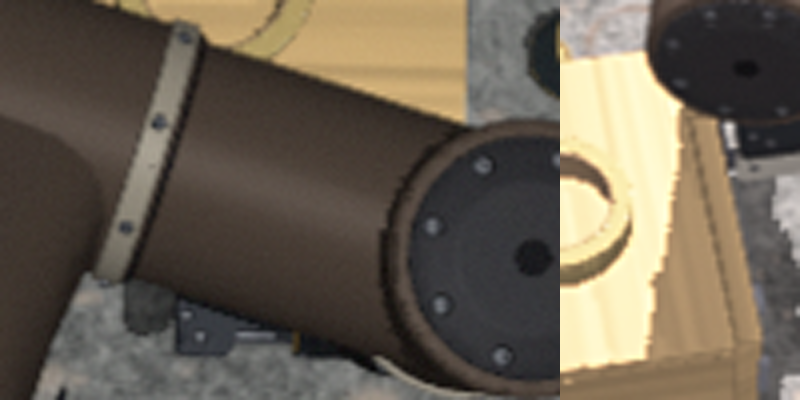

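The arm hides the contact in both views. I'll recentre on the knob and go by the force reading.

Emit:
{"fn": "servo_tool", "kwargs": {
  "rows": [
    [0, 0, 12, 0, 0, 0],
    [0, 0, 12, 0, 0, 0],
    [0, 8, 4, 0, 0, 0],
    [0, 7, 0, 0, 0, 0],
    [0, 0, 0, 0, 0, 0]
  ]
}}

```text
clock: 2.53
tool_pos: [0.5092, -0.3534, 0.1875]
orientation: [180.0, 0.1, 178.1]
force: [-0.0, -0.7, -1.2]
opening: 0.0006
```

Emit:
{"fn": "servo_tool", "kwargs": {
  "rows": [
    [0, 0, -7, 0, 0, 0],
    [0, 0, -7, 0, 0, 0],
    [0, 0, -7, 0, 0, 0],
    [0, 0, -7, 0, 0, 0],
    [0, 0, -2, 0, 0, 0]
  ]
}}

```text
clock: 2.95
tool_pos: [0.5085, -0.355, 0.1548]
orientation: [180.0, -0.1, 178.0]
force: [-1.2, -1.4, 2.9]
opening: 0.0006
```

Emit:
{"fn": "servo_tool", "kwargs": {
  "rows": [
    [0, 0, -3, 0, 0, 0],
    [0, 0, -3, 0, 0, 0],
    [0, 0, -3, 0, 0, 0]
  ]
}}

```text
clock: 3.2
tool_pos: [0.5092, -0.3554, 0.1478]
orientation: [-180.0, 0.0, 178.0]
force: [-0.5, -1.9, 3.3]
opening: 0.0001
```

Emit:
{"fn": "servo_tool", "kwargs": {
  "rows": [
    [0, -5, -3, 0, 0, 0],
    [0, -5, -3, 0, 0, 0],
    [0, -5, -4, 0, 0, 0],
    [0, -5, -3, 0, 0, 0],
    [0, -5, -3, 0, 0, 0]
  ]
}}

```text
clock: 3.62
tool_pos: [0.5089, -0.3803, 0.131]
orientation: [180.0, -0.0, 178.0]
force: [-0.3, 1.1, 0.7]
opening: 0.0001
```

Emit:
{"fn": "servo_tool", "kwargs": {
  "rows": [
    [0, -5, -3, 0, 0, 0],
    [0, -5, -2, 0, 0, 0],
    [0, -4, -1, 0, 0, 0],
    [0, -3, -1, 0, 0, 0]
  ]
}}

```text
clock: 3.95
tool_pos: [0.5109, -0.3963, 0.1264]
orientation: [180.0, 0.2, 178.1]
force: [2.0, 13.2, 14.7]
opening: 0.0005
```

Emit:
{"fn": "servo_tool", "kwargs": {
  "rows": [
    [0, 2, 5, 0, 0, 0],
    [-10, 0, 15, 0, 0, 0],
    [-20, 0, 25, 0, 0, 0],
    [-20, -20, 25, 0, 0, 0],
    [-20, -30, 20, 0, 0, 0]
  ]
}}

```text
clock: 4.37
tool_pos: [0.4386, -0.4442, 0.2165]
orientation: [-180.0, 0.0, 178.2]
force: [0.6, -0.3, -0.2]
opening: 0.0001
```

Emit:
{"fn": "servo_tool", "kwargs": {
  "rows": [
    [-20, -40, 0, 0, 0, 0],
    [-20, -40, 0, 0, 0, 0],
    [-20, -40, 0, 0, 0, 0],
    [-10, -40, 0, 0, 0, 0],
    [0, 0, 0, 0, 0, 0]
  ]
}}

```text
clock: 4.78
tool_pos: [0.3694, -0.6024, 0.2129]
orientation: [-180.0, -0.1, 177.8]
force: [0.3, 1.4, -0.6]
opening: 0.0002
```

```bash
python3 - <<'E'
from h import *
a,_=shot('top','t2'); b,_=shot('side','s2')
A=cv2.resize(a[150:290,300:440],(560,560),interpolation=cv2.INTER_CUBIC)
B=cv2.resize(b[140:280,300:350],(200,560),interpolation=cv2.INTER_CUBIC)
cv2.imwrite('pics/c2.png',np.hstack([A,B])[:,:,::-1])
E
```

```text
(no output)
```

View pics/c2.png

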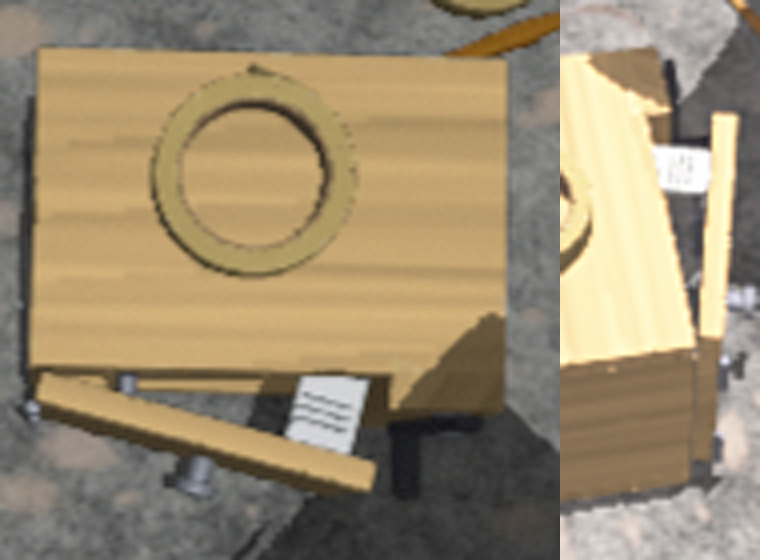

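The door is ajar and the white hook arm shows in the gap at crop (330,415) of the top view. The knob is now at crop (405,465), so the button is turned down. I'll measure the door angle, hook pad and button angle.

```bash
python3 - <<'E'
from h import *
z=np.load('pics/top0.npz')
for n in('top','side'):
    z=np.load('pics/%s2.npz'%n[0]); im,d=z['im'].astype(int),z['d']; P=W2L(cloud(n,d))
    # white hook
    w=(im.min(2)>165)&(P[...,0]<5)&(P[...,0]>-70)&(P[...,1]>-90)&(P[...,1]<20)&(P[...,2]>140)&(P[...,2]<185)&(d>0)
    q=P[w]; print(n,'hook',len(q),q.mean(0).round(1) if len(q) else '', np.percentile(q,3,axis=0).round(),np.percentile(q,97,axis=0).round())
    r=cv2.minAreaRect(q[:,:2].astype(np.float32)); print(r)
    # door top
    m=(d>0)&(abs(P[...,2]-190)<8)&(P[...,0]<-8)&(P[...,0]>-90)&(P[...,1]>-68)&(P[...,1]<125)&(im[...,0]-im[...,2]>25)
    q=P[m]; r=cv2.minAreaRect(q[:,:2].astype(np.float32)); print('door',len(q),r,cv2.boxPoints(r).round(1).tolist())
    k=(d>0)&(P[...,0]<-30)&(P[...,0]>-70)&(P[...,1]<-72)&(P[...,1]>-130)&(P[...,2]>90)
    q=P[k]; print('knob',len(q),np.median(q,0).round(1) if len(q) else '')
    b=(d>0)&(P[...,0]<-20)&(P[...,0]>-70)&(P[...,1]<-66)&(P[...,1]>-130)&(P[...,2]>90)
    q=P[b]; print('bar',len(q),np.percentile(q,[3,50,97],axis=0).round().tolist() if len(q) else '')
for th in(.22,.25,.28): print(th,W2L(door(th,150,36,164)),proj('top',door(th,150,36,164)),proj('top',door(th,182,0,190)),proj('side',door(th,182,0,190)))
print(W2L(onz('top',401,273,.13)))
E
```

```text
top hook 236 [-19.1 -35.  163.1] [-38. -51. 159.] [ -1. -18. 167.]
((-18.4268856048584, -34.467567443847656), (33.36201477050781, 39.106563568115234), 75.43203735351562)
door 655 ((-34.67210388183594, 26.239227294921875), (188.44036865234375, 52.88240051269531), 89.95890045166016) [[-61.20000076293945, -68.0], [-8.300000190734863, -68.0], [-8.199999809265137, 120.4000015258789], [-61.0, 120.5]]
knob 1548 [-49.7 -98.5 631.3]
bar 1920 [[-68.0, -128.0, 123.0], [-46.0, -100.0, 631.0], [-22.0, -78.0, 640.0]]
side hook 143 [-18.2 -32.4 163.9] [-36. -51. 159.] [ -2. -15. 168.]
((-15.37982177734375, -35.088802337646484), (43.33735656738281, 60.86955261230469), 58.16836929321289)
door 327 ((-32.83515167236328, 28.89873504638672), (190.67800903320312, 48.05546188354492), 89.64796447753906) [[-57.400001525878906, -66.30000305175781], [-9.399999618530273, -66.5999984741211], [-8.199999809265137, 124.0999984741211], [-56.29999923706055, 124.4000015258789]]
knob 940 [-47.2 -85.1 618.3]
bar 1274 [[-68.0, -124.0, 154.0], [-41.0, -88.0, 614.0], [-21.0, -73.0, 640.0]]
0.22 [-15.60213529 -36.94088383 164.        ] [382.68175117 250.66078676] [395.19342296 270.41609416] [342.29881112 166.04702345]
0.25 [-20.22974671 -36.94340579 164.        ] [382.65235088 252.82441091] [394.55248562 272.95259308] [344.27599442 166.15867727]
0.28 [-24.85535151 -36.80711909 164.        ] [382.55796655 254.98686885] [393.83517573 275.46963246] [346.25029948 166.31685136]
[-61.57485483 -82.05955377 130.        ]
```

Emit:
{"fn": "servo_tool", "kwargs": {
  "rows": [
    [16, 26, 2, 0, 0, -4],
    [22, 32, 2, 0, 0, -4],
    [22, 32, 2, 0, 0, -4],
    [22, 32, 2, 0, 0, 0],
    [22, 32, 0, 0, 0, 0]
  ]
}}

```text
clock: 5.3
tool_pos: [0.478, -0.4404, 0.2232]
orientation: [-180.0, 0.0, 166.0]
force: [1.4, -1.1, -0.2]
opening: 0.0003
```

Emit:
{"fn": "servo_tool", "kwargs": {
  "rows": [
    [22, 32, 0, 0, 0, 0],
    [22, 32, 0, 0, 0, 0],
    [18, 25, 0, 0, 0, 0],
    [10, 15, 0, 0, 0, 0],
    [0, 0, 0, 0, 0, 0]
  ]
}}

```text
clock: 5.72
tool_pos: [0.5512, -0.3346, 0.2227]
orientation: [180.0, 0.0, 166.3]
force: [-0.4, -0.3, 0.6]
opening: 0.0003
```

Emit:
{"fn": "servo_tool", "kwargs": {
  "rows": [
    [-6, -9, 0, 0, 0, 0],
    [0, 0, -8, 0, 0, 0],
    [0, 0, -8, 0, 0, 0],
    [0, 0, 0, 0, 0, 0],
    [0, 0, 0, 0, 0, 0]
  ]
}}

```text
clock: 6.13
tool_pos: [0.542, -0.348, 0.2055]
orientation: [180.0, -0.1, 166.0]
force: [-0.4, -0.4, 0.2]
opening: 0.0003
```

```bash
python3 - <<'E'
from h import *
a,_=shot('top','t3'); b,_=shot('side','s3'); o=ctrl.get_obs(); print(o['tool_pos'],W2L(o['tool_pos']))
A=cv2.resize(a[200:290,340:420],(400,450),interpolation=cv2.INTER_CUBIC)
B=cv2.resize(b[130:220,300:370],(350,450),interpolation=cv2.INTER_CUBIC)
cv2.imwrite('pics/c3.png',np.hstack([A,B])[:,:,::-1])
E
```

```text
[ 0.54280419 -0.34812468  0.20649214] [-23.33969702 -39.85056563 206.49213594]
```

View pics/c3.png

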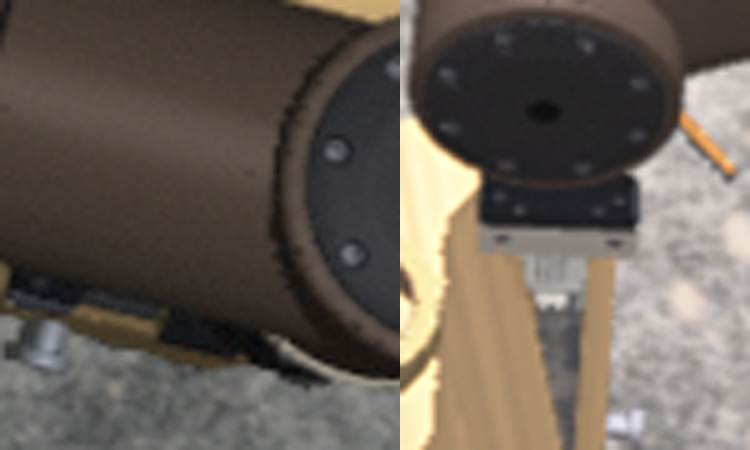

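The side view shows the closed fingertips above the gap at crop (555,290), between the top board's edge and the door. I'll check the fingers' width against the 40 mm gap.

```bash
python3 - <<'E'
from h import *
z=np.load('pics/s3.npz'); im,d=z['im'].astype(int),z['d']; P=W2L(cloud('side',d))
for v in range(174,194): 
    r=[(u,*P[v,u].round().astype(int),int(im[v,u].mean())) for u in range(318,346) if d[v,u]>0 and P[v,u,2]>196 and P[v,u,0]<20]
    print(v,[ (a[0],)+a[1:4] for a in (r[:1]+r[len(r)//2:len(r)//2+1]+r[-1:])])
E
```

```text
174 [(322, np.int64(19), np.int64(50), np.int64(310)), (333, np.int64(-7), np.int64(55), np.int64(310)), (344, np.int64(-32), np.int64(63), np.int64(316))]
175 [(322, np.int64(19), np.int64(50), np.int64(306)), (334, np.int64(-9), np.int64(57), np.int64(309)), (345, np.int64(-35), np.int64(62), np.int64(310))]
176 [(322, np.int64(18), np.int64(47), np.int64(299)), (334, np.int64(-10), np.int64(54), np.int64(301)), (345, np.int64(-36), np.int64(61), np.int64(305))]
177 [(321, np.int64(20), np.int64(41), np.int64(287)), (333, np.int64(-8), np.int64(53), np.int64(296)), (345, np.int64(-36), np.int64(59), np.int64(298))]
178 [(321, np.int64(20), np.int64(41), np.int64(283)), (333, np.int64(-9), np.int64(47), np.int64(285)), (345, np.int64(-38), np.int64(54), np.int64(288))]
179 [(321, np.int64(19), np.int64(39), np.int64(276)), (333, np.int64(-10), np.int64(45), np.int64(278)), (345, np.int64(-39), np.int64(52), np.int64(281))]
180 [(321, np.int64(20), np.int64(42), np.int64(277)), (333, np.int64(-9), np.int64(47), np.int64(276)), (345, np.int64(-39), np.int64(53), np.int64(278))]
181 [(330, np.int64(-2), np.int64(45), np.int64(271)), (337, np.int64(-19), np.int64(48), np.int64(272)), (345, np.int64(-39), np.int64(53), np.int64(274))]
182 []
183 []
184 []
185 []
186 []
187 []
188 []
189 []
190 []
191 []
192 []
193 []
```

```bash
python3 - <<'E'
from h import *
z=np.load('pics/s3.npz'); d=z['d']; print(d[182:193,324:340].round(2).tolist()[::4])
def ony(u,v,y):
    o,r=ray('side',u,v); o=W2L(o); r2=W2L(ray('side',u,v)[0]+ray('side',u,v)[1])-o
    return (o+r2*(y-o[1])/r2[1]).round(1)
for y in(-20,-35):
  for u,v in((327,191),(334,191),(325,184),(337.6,184),(325,187),(337.6,187)): print(y,u,v,ony(u,v,y))
im=z['im'].astype(int); print(im[182:193,320:342].mean(2).round().astype(int))
E
```

```text
[[1.3200000524520874, 1.3200000524520874, 1.3200000524520874, 1.3200000524520874, 1.3200000524520874, 1.3200000524520874, 1.3200000524520874, 1.3200000524520874, 1.3200000524520874, 1.3200000524520874, 1.3200000524520874, 1.3200000524520874, 1.3200000524520874, 1.2899999618530273, 1.2899999618530273, 1.2899999618530273], [1.2799999713897705, 1.309999942779541, 1.309999942779541, 1.309999942779541, 1.309999942779541, 1.309999942779541, 1.309999942779541, 1.309999942779541, 1.3200000524520874, 1.2999999523162842, 1.309999942779541, 1.309999942779541, 0.0, 1.2799999713897705, 1.2799999713897705, 1.2799999713897705], [1.2699999809265137, 1.2699999809265137, 1.409999966621399, 1.5099999904632568, 1.5099999904632568, 1.5099999904632568, 1.5099999904632568, 1.5099999904632568, 1.5099999904632568, 1.350000023841858, 1.350000023841858, 1.340000033378601, 1.340000033378601, 1.2799999713897705, 1.2699999809265137, 1.2699999809265137]]
-20 327 191 [ -8.5 -20.  139.2]
-20 334 191 [-28.6 -20.  134.6]
-20 325 184 [ -2.4 -20.  173. ]
-20 337.6 184 [-37.8 -20.  165.3]
-20 325 187 [ -2.6 -20.  159.2]

[... 553 characters left out ...]
2 150 146 158 163 163 161 146
  136 137 139 141]
 [142 142 140 132 130 151 163 153 157 151 158 156 160 167 167 166 146 134
  134 137 139 142]
 [142 143 141 135 131 133 149 160 162 162 167 167 169 168 168 167 148 136
  135 136 140 142]
 [142 143 141 136 131 120 126 158 169 170 167 168 164 145 133 137 132 133
  135 137 139 142]
 [142 143 142 139 134 121 118 181 205 209 208 213 209 150  94 116 132 135
  135 138 140 142]
 [141 142 142 142 142 136 122 159 193 195 192 208 201 145  97 128 133 134
  135 138 141 145]
 [140 143 142 141 141 138 121 112 160 136 112 166 145 111  96 125 128 132
  136 137 139 143]
 [139 143 143 141 141 139 121  97  99  97  93 103 100  91  87  97 100 126
  136 137 140 144]]
```

```bash
python3 - <<'E'
from h import *
z=np.load('pics/s3.npz'); P=W2L(cloud('side',z['d']))
o=ctrl.get_obs(); print(o['tool_pos'],proj('side',o['tool_pos']),proj('side',o['tool_pos']+[0,.02,.0]))
for v in (183,185,187,189,190): print(v,[tuple(int(k) for k in P[v,u]) for u in (326,329,332,335)])
E
```

```text
[ 0.54280419 -0.34812468  0.20649214] [331.51801767 169.67464139] [333.11247909 175.45579401]
183 [(-6, -27, 166), (-14, -27, 165), (-23, -26, 163), (-31, -25, 163)]
185 [(-5, -23, 163), (-13, -20, 165), (-22, -20, 163), (-30, -20, 161)]
187 [(-4, -15, 164), (-13, -17, 160), (-20, -12, 165), (-28, -10, 166)]
189 [(-13, -61, 91), (-35, -124, 1), (-45, -125, -2), (-30, -19, 144)]
190 [(-14, -65, 80), (-35, -122, 0), (-44, -119, 0), (-31, -20, 137)]
```

The grey shape in the gap is actually the hook pad; the gripper body hides the fingertips. I'll centre on the gap and go down on force.

Emit:
{"fn": "servo_tool", "kwargs": {
  "rows": [
    [3, 3, 0, 0, 0, 0],
    [0, 0, -6, 0, 0, 0],
    [0, 0, -6, 0, 0, 0],
    [0, 0, -6, 0, 0, 0],
    [0, 0, -6, 0, 0, 0]
  ]
}}

```text
clock: 6.65
tool_pos: [0.5459, -0.3444, 0.1816]
orientation: [180.0, -0.0, 166.0]
force: [-0.8, -0.2, -0.3]
opening: 0.0005
```

Emit:
{"fn": "servo_tool", "kwargs": {
  "rows": [
    [0, 0, -5, 0, 0, 0],
    [0, 0, -5, 0, 0, 0],
    [0, 0, -4, 0, 0, 0],
    [0, 0, 0, 0, 0, 0]
  ]
}}

```text
clock: 6.98
tool_pos: [0.5456, -0.3444, 0.1674]
orientation: [180.0, -0.1, 166.0]
force: [-0.6, 0.2, 0.5]
opening: 0.0005
```

Emit:
{"fn": "servo_tool", "kwargs": {
  "rows": [
    [0, 0, -4, 0, 0, 0],
    [0, 0, -4, 0, 0, 0],
    [0, 0, 0, 0, 0, 0],
    [0, 0, 0, 0, 0, 0]
  ]
}}

```text
clock: 7.32
tool_pos: [0.5464, -0.3449, 0.1608]
orientation: [-180.0, 0.0, 166.0]
force: [0.2, -1.1, 1.0]
opening: -0.0
```

Emit:
{"fn": "servo_tool", "kwargs": {
  "rows": [
    [0, 0, -3, 0, 0, 0],
    [0, 0, -3, 0, 0, 0],
    [0, 0, 0, 0, 0, 0]
  ]
}}

```text
clock: 7.57
tool_pos: [0.5461, -0.3449, 0.1544]
orientation: [-180.0, 0.0, 166.0]
force: [-0.1, -1.1, 3.7]
opening: 0.0007
```

Emit:
{"fn": "servo_tool", "kwargs": {
  "rows": [
    [0, 0, -3, 0, 0, 0],
    [0, 0, -1, 0, 0, 0],
    [0, 0, 0, 0, 0, 0]
  ]
}}

```text
clock: 7.82
tool_pos: [0.546, -0.3449, 0.1507]
orientation: [-180.0, -0.0, 166.0]
force: [-1.7, -2.1, 5.6]
opening: 0.0006
```

```bash
python3 - <<'E'
from h import *
p0=ctrl.get_obs()['tool_pos']; l=W2L(p0)[:2]-H; th=.25
print('s,n',l@[-np.sin(th),-np.cos(th)],l@[np.cos(th),-np.sin(th)])
for th in [.25,.3,.35,.4,.45,.5,.6,.7,.8,.9,1.0,1.1,1.2,1.3,1.4,1.5]:
    p=door(th,148,27,150); print(th,(p*1000).round()[:2],((p-p0)*1000).round(1)[:2])
E
```

```text
s,n 149.58578289026315 35.82460335496842
0.25 [ 538. -341.] [-8.  4.]
0.3 [ 530. -340.] [-15.5   5. ]
0.35 [ 523. -339.] [-22.9   6.3]
0.4 [ 516. -337.] [-30.2   8. ]
0.45 [ 509. -335.] [-37.4  10.1]
0.5 [ 501. -332.] [-44.6  12.5]
0.6 [ 488. -326.] [-58.4  18.4]
0.7 [ 474. -319.] [-71.6  25.7]
0.8 [ 462. -311.] [-83.9  34.2]
0.9 [ 451. -301.] [-95.4  44. ]
1.0 [ 440. -290.] [-105.8   54.8]
1.1 [ 431. -278.] [-115.1   66.6]
1.2 [ 423. -266.] [-123.2   79.3]
1.3 [ 416. -252.] [-130.    92.7]
1.4 [ 411. -238.] [-135.4  106.8]
1.5 [ 407. -224.] [-139.3  121.3]
```

Emit:
{"fn": "servo_tool", "kwargs": {
  "rows": [
    [-4, 1, -0.5, 0, 0, 0],
    [-5, 1, 0, 0, 0, -1],
    [-5, 1, 0, 0, 0, -1],
    [-5, 1, 0, 0, 0, -1.5]
  ]
}}

```text
clock: 8.15
tool_pos: [0.527, -0.3412, 0.1505]
orientation: [-180.0, 0.0, 162.5]
force: [-1.2, -3.4, 5.1]
opening: 0.0006
```

Emit:
{"fn": "servo_tool", "kwargs": {
  "rows": [
    [-5, 1, 0, 0, 0, -1.5],
    [-5, 2, 0, 0, 0, -1.5],
    [-5, 2, 0, 0, 0, -1.5],
    [-5, 2, 0, 0, 0, -1.5]
  ]
}}

```text
clock: 8.48
tool_pos: [0.5071, -0.3343, 0.1507]
orientation: [-180.0, 0.1, 156.5]
force: [-0.8, -3.9, 4.6]
opening: 0.0007
```

Emit:
{"fn": "servo_tool", "kwargs": {
  "rows": [
    [-5, 2, 0, 0, 0, -2],
    [-5, 2, 0, 0, 0, -2],
    [-5, 2, 0, 0, 0, -2],
    [-5, 2, 0, 0, 0, -2],
    [-5, 2, 0, 0, 0, -2]
  ]
}}

```text
clock: 8.9
tool_pos: [0.4821, -0.3237, 0.1505]
orientation: [180.0, 0.1, 146.4]
force: [1.7, 0.2, 5.4]
opening: 0.0004
```

Emit:
{"fn": "servo_tool", "kwargs": {
  "rows": [
    [-2, 1, 5, 0, 0, 0],
    [-2, 1, 5, 0, 0, 0],
    [-1, 1, 6, 0, 0, 0],
    [-1, 0, 5, 0, 0, 0]
  ]
}}

```text
clock: 9.23
tool_pos: [0.4759, -0.3202, 0.1714]
orientation: [180.0, -0.0, 146.6]
force: [0.6, -0.5, 0.6]
opening: 0.0002
```

```bash
python3 - <<'E'
from h import *
a,_=shot('top','t4'); b,_=shot('side','s4'); o=ctrl.get_obs(); print(o['tool_pos'],W2L(o['tool_pos']),o['force'])
A=cv2.resize(a[190:310,290:430],(420,360),interpolation=cv2.INTER_CUBIC)
B=cv2.resize(b[130:250,280:400],(360,360),interpolation=cv2.INTER_CUBIC)
cv2.imwrite('pics/c4.png',np.hstack([A,B])[:,:,::-1])
E
```

```text
[ 0.47637472 -0.32055226  0.17185274] [-90.67773995 -14.57803511 171.85273755] [-0.50570037 -0.28700454  0.1226634 ]
```

View pics/c4.png

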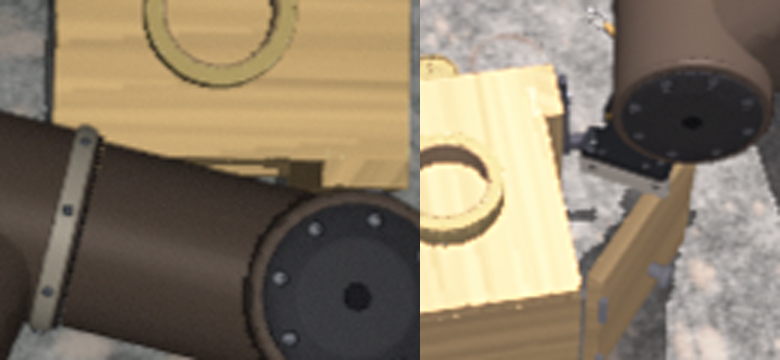

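The side view shows the door out past the catch, at roughly 0.65 rad, with the fingers behind its free end at crop (650,180). I'll carry on along the arc.

Emit:
{"fn": "servo_tool", "kwargs": {
  "rows": [
    [-7, 4, 0, 0, 0, -4],
    [-7, 5, 0, 0, 0, -4],
    [-6, 5, 0, 0, 0, -4],
    [-5, 5, 0, 0, 0, -4],
    [-6, 5, 0, 0, 0, -4]
  ]
}}

```text
clock: 9.75
tool_pos: [0.4448, -0.2963, 0.1706]
orientation: [-180.0, -0.0, 126.4]
force: [0.0, -0.7, -0.2]
opening: 0.0003
```

Emit:
{"fn": "servo_tool", "kwargs": {
  "rows": [
    [-5, 6, 0, 0, 0, -4],
    [-4, 6, 0, 0, 0, -4],
    [-5, 6, 0, 0, 0, -4],
    [-4, 6, 0, 0, 0, -4],
    [-4, 6, 0, 0, 0, -4]
  ]
}}

```text
clock: 10.17
tool_pos: [0.4226, -0.2663, 0.1706]
orientation: [-180.0, -0.0, 106.3]
force: [0.0, 0.2, 0.4]
opening: 0.0003
```

Emit:
{"fn": "servo_tool", "kwargs": {
  "rows": [
    [-4, 7, 0, 0, 0, -3],
    [-3, 7, 0, 0, 0, -3],
    [-3, 7, 0, 0, 0, -3],
    [-3, 7, 0, 0, 0, -3],
    [-2, 7, 0, 0, 0, -3]
  ]
}}

```text
clock: 10.58
tool_pos: [0.4075, -0.2312, 0.1706]
orientation: [-179.9, -0.0, 91.4]
force: [-0.8, -0.9, -0.1]
opening: 0.0003
```

Emit:
{"fn": "servo_tool", "kwargs": {
  "rows": [
    [-2, 5, 0, 0, 0, 0],
    [-1, 4, 0, 0, 0, 0],
    [0, 2, 0, 0, 0, 0],
    [0, 0, 0, 0, 0, 0],
    [0, -4, 3, 0, 0, 0]
  ]
}}

```text
clock: 11.0
tool_pos: [0.4047, -0.2266, 0.1737]
orientation: [-180.0, -0.2, 91.7]
force: [-0.8, -0.2, 0.2]
opening: 0.0004
```

Emit:
{"fn": "servo_tool", "kwargs": {
  "rows": [
    [0, -3, 15, 0, 0, 0],
    [0, 0, 25, 0, 0, 0],
    [0, 0, 30, 0, 0, 0],
    [-20, -35, 10, 0, 0, 0],
    [-25, -40, 0, 0, 0, 0]
  ]
}}

```text
clock: 11.42
tool_pos: [0.3651, -0.3012, 0.2577]
orientation: [179.7, -0.1, 92.0]
force: [1.0, -1.1, -0.3]
opening: 0.0003
```

Emit:
{"fn": "servo_tool", "kwargs": {
  "rows": [
    [-20, -40, 0, 0, 0, 0],
    [-10, -40, 0, 0, 0, 0],
    [0, -40, 0, 0, 0, 0],
    [0, -40, 0, 0, 0, 0],
    [0, 0, 0, 0, 0, 0]
  ]
}}

```text
clock: 11.83
tool_pos: [0.3333, -0.4633, 0.2527]
orientation: [-179.9, -0.2, 91.5]
force: [0.6, 0.5, 1.0]
opening: 0.0007
```

```bash
python3 - <<'E'
from h import *
a,d=shot('top','t5'); b,_=shot('side','s5')
A=cv2.resize(a[150:330,290:480],(422,400),interpolation=cv2.INTER_CUBIC)
B=cv2.resize(b[130:270,260:390],(371,400),interpolation=cv2.INTER_CUBIC)
cv2.imwrite('pics/c5.png',np.hstack([A,B])[:,:,::-1])
for n in('top','side'):
    z0,z1=np.load('pics/%s0.npz'%n),np.load('pics/%s5.npz'%n[0]); im=z1['im'].astype(int); P=W2L(cloud(n,z1['d']))
    m=(abs(P[...,2]-190)<8)&(P[...,0]<-30)&(P[...,0]>-215)&(P[...,1]>60)&(P[...,1]<150)&(z1['d']>0)
    q=P[m][:,:2]
    if len(q)>20:
        r=cv2.minAreaRect(q.astype(np.float32)); vx,vy,_,_=cv2.fitLine(q.astype(np.float32),2,0,.01,.01).ravel(); print(n,'door',len(q),r,'th',np.arctan2(abs(vx),-vy*np.sign(-vx)))
    w=(im.min(2)>150)&(P[...,0]<-60)&(P[...,0]>-200)&(P[...,1]>0)&(P[...,1]<110)&(P[...,2]>130)&(P[...,2]<200)
    print('hook',w.sum(),np.median(P[w],0).round() if w.any() else '')
    for nm,c,s in(('tape',(.670,-.304,.215),60),('tin',(.646,-.539,.072),40),('cup',(.598,.158,.083),55)):
        u,v=proj(n,np.array(c)).astype(int); h=int(s*.45)
        D=abs(z1['im'][v-h:v+h,u-h:u+h].astype(int)-z0['im'][v-h:v+h,u-h:u+h]).mean(2); print(nm,'diff mean',D.mean().round(1),'frac>30',(D>30).mean().round(3))
print(ctrl.get_obs()['tool_pos'],ctrl.get_obs()['clock'])
E
```

```text
top door 620 ((-114.2989501953125, 103.9692611694336), (166.96719360351562, 15.981256484985352), 5.805215835571289) th 1.4702489
hook 0 
tape diff mean 2.5 frac>30 0.0
tin diff mean 2.2 frac>30 0.0
cup diff mean 2.3 frac>30 0.0
side door 407 ((-112.75190734863281, 106.96174621582031), (166.79444885253906, 20.05669593811035), 6.309208869934082) th 1.4663802
hook 194 [-146.   99.  186.]
tape diff mean 0.3 frac>30 0.0
tin diff mean 0.3 frac>30 0.0
cup diff mean 0.3 frac>30 0.0
[ 0.33323071 -0.45920596  0.25287282] 11.9333
```

View pics/c5.png

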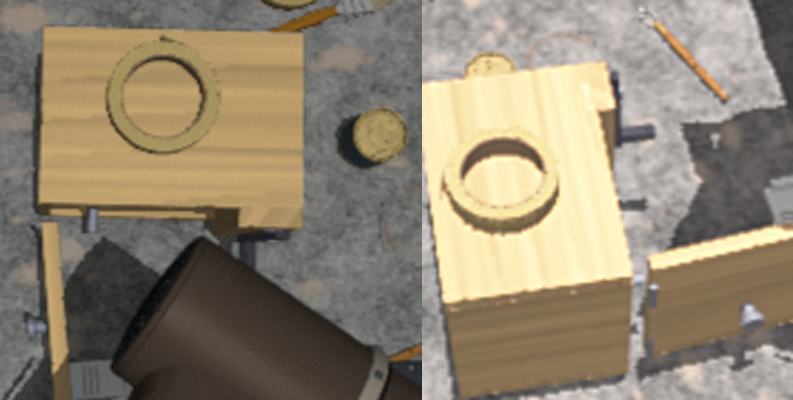

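The door stands open with the shaded hook at top crop (100,380), and the tape, tin and cup haven't moved. Before handing in I'll check the hook height, that the door is at rest and the button angle.

```bash
python3 - <<'E'
from h import *
z=np.load('pics/t5.npz'); P=W2L(cloud('top',z['d'])); print('hook z',np.median(P[316:325,328:341,2]))
a,d=shot('top','t6'); Q=W2L(cloud('top',d)); print('hook z',np.median(Q[316:325,328:341,2]),'door region diff',abs(a[240:340,295:325].astype(int)-z['im'][240:340,295:325]).mean())
k=(d>0)&(Q[...,0]<-35)&(Q[...,0]>-68)&(Q[...,1]<-60)&(Q[...,1]>-110)&(Q[...,2]>90)&(Q[...,2]<200); print('knob',k.sum(),np.median(Q[k],0) if k.any() else '')
o=ctrl.get_obs(); print(o['tool_pos'],o['force'],abs(o['qvel']).max())
ctrl.close_job()
E
```

```text
hook z 163.76668766356372
hook z 163.6445917584548 door region diff 3.085777777777778
knob 79 [-45.93565144 -83.9556571  123.54532633]
[ 0.33347879 -0.45814318  0.25328142] [-0.36347856 -0.21328753  0.21637996] 1.868210987156064
the job is handed in; nothing more can be done
```

The locker door is open at about 1.47 rad (84°) and the job is handed in, at about 12 s of the 51 s allowed. `close_job` gives no verdict, so what follows comes from my own measurements.

I pushed the turn button down with the closed fingertips and the door sprang ajar to about 0.25 rad. I then pressed the hook down about 14 mm in the gap and drew the door out past the catch with the hook still held. Once clear, I let the hook up, swung the door open and backed the arm away.

**Last checks:**
- **Door:** both cameras gave 1.47 rad. It looked still between the last two top pictures (mean difference about 3 grey levels).
- **Hook:** its pad is at 164 mm, its rest height, so it has sprung back up.
- **Turn button:** the knob is about 84 mm right of the locker's middle with its top at 124 mm, which puts the button at about 1.2–1.25 rad (0.9 needed).
- **Tape, tin and cup:** no change in either view from the first pictures.
- **Arm:** clear of everything, with the last force reading under 0.5 N and noise only. It was still settling slightly, with the fastest joint at 1.9°/s.

**What went less than smoothly:**
- The first push on the knob was off-centre and showed almost no force, so I lifted, recentred and pushed again.
- At the end of the button turn the wrist force reached about 20 N. In every other reading I saw, the force stayed under about 7 N.
- The arm hid the fingertips from both cameras while I pressed the button and the hook, so those two steps went by force readings alone.

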